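Roll the large coupling sleeve up the gutter into its hollow

TASK

Two brass sleeves lie at the low end of a sloping two-gutter rack: with the fingertips, push the larger one up its gutter, staying in contact behind it until it tips over the small ridge at the top and settles in the hollow against the end stop, where it cannot roll back. It is only to be rolled or slid along the gutter, never lifted or carried. Leave the smaller sleeve and everything else on the bench alone, and finish clear of everything.

Things in the scene. Friction and masses are not known exactly. Their poses are not given: they have to be found in the camera images.
- rack: Blue steel rack fixed to the bench, 290 x 164 mm, with two equal parallel gutters sloping up together at 7 degrees. Origin: on the bench under its middle; x uphill along the gutters, y across (left looking uphill), z up. Gutter centre lines at y = +45 and -45 mm; each has a flat floor 62 mm wide, at height 49 mm + 0.1228 x (x = -152 to 85 mm), between side walls 14 mm high; open above.
- rack_low (a point): Low end of the gutters: a point midway between the two, at floor height (30 mm above the bench), at rack x = -152 mm, on the uphill face of the 6 mm thick lip that crosses each gutter's low end and stands 7 mm above its floor. Beyond the lip the end is open, so fingers can come in from there.
- rack_ridge (a point): Top of the slope, midway between the gutters: rack x = 85 mm, 59.5 mm above the bench. Here each floor ends in a ridge and steps down 6 mm into a level hollow.
- rack_stop (a point): Upper end, midway between the gutters: on the downhill face of the blue upright end stops, at rack x = 132 mm, at the height of the hollow's floor (53.5 mm above the bench). The stops rise to 93 mm above the bench.
- large_sleeve: The larger sleeve: smooth slippery brass cylinder, diameter 54 mm, 56 mm long, 0.25 to 0.5 kg, lying across either gutter and free to roll; starts against the low lip and rolls back there if let go on the slope. Origin: its centre; y along its axis, x and z turn as it rolls. In the rack's frame the centre starts near x = -137, z = 59 mm; home in the hollow it is at x = 102 to 105, z = 80 mm.
- small_sleeve: The smaller sleeve, to be left alone: a plain brass cylinder, outside diameter 38 mm, 56 mm long, that lies in the same way at the low end of the other gutter. Origin at its centre, y along its axis.
- adaptor: Bystander: brass adaptor standing on the bench off the low end of the rack, 36 mm across, 45 mm tall. Origin at the centre of its underside.
- wire_spool: Bystander: steel wire spool lying flat on one flange, 90 mm across, 50 mm tall. Origin at the centre of its underside.
- hammer: Bystander: hammer lying beside the rack on the side away from the robot. Origin under its middle, x along its handle towards the head.
- spanner: Bystander: spanner lying beside the rack on the robot's side. Origin under its middle, x along it.
- grease_jar: Bystander: white jar with a black lid, 64 mm across, 75 mm tall, off the high end of the rack. Origin at the centre of its underside.
- chalk_cup: Bystander: open aluminium cup, 70 mm across, 80 mm tall, off the high end of the rack. Origin at the centre of its underside.
Not all that is in view belongs to the job. What is shaped like the large_sleeve but blue or orange is not meant.

How it is judged:
By the outcome, as a careful person would: the job done as asked, in the order asked, and still so for the second after the job is handed in, with the robot touching nothing.
It also fails if it takes over 42 s, if anything falls off the work surface, if the arm or the gripper's body presses on something with over 40 N, if the wrist force passes 120 N, or if a joint passes its speed limit or range.

ROBOT

A 6-joint arm with a two-finger parallel gripper is mounted at the origin on the work surface. World frame = base frame: x ahead of the robot, y to its left, z up, the work surface at z = 0. Lengths are in mm, angles in rad, forces in N, time in s.
With the tool pointing down it reaches from about 275 to 975 mm from the base axis. Payload 8.4 kg.
Tool frame: the origin (TCP) lies between the finger pads; the fingertips stand arm.tips_ahead ahead of it and the grasp point (between the pads) lies 6 mm ahead of it (arm.tips_ahead is the distance from the TCP to the fingertips, in mm); z points along the fingers, y is the line along which they close (so a half turn about z gives the same grasp; the last joint's range is limited). The gripper opens to 92 mm and grips with 3 to 60 N. Pads are 20 mm wide; open, the fingers measure 128 mm over their backs; the gripper's body (75 mm by 189 mm) begins 69 mm behind the grasp point.
Start: joints at [1.137, 0.353, 1.633, -0, 1.155, -0.002], TCP at [261.565, 567.637, 239.583] pointing down, gripper open.
Joint ranges: [-2.63, 2.63], [-0.92, 2.1], [0.06, 2.66], [-1.3, 4.44], [0, 2.69], [-3.02, 3.02]. Speed limits (rad/s): [2.22, 2.22, 2.79, 3.14, 3.14, 3.14].

INTERFACE

Orientations are given as a unit quaternion [w, x, y, z].
In Python, from rig import state, vision, workorder, arm gives the robot as it stands.
- The arm moves only by the shell command python3 -m pendant 'ROWS' [OPENING] [FORCE]. ROWS is JSON, a list of rows, each an object of numbers: "dx", "dy", "dz": the shift along the tool's x, y, z in m; "spin": the turn about the tool's z in rad. A call has 1 to 20 rows; each row shifts and turns the commanded pose from where the row before left it, along the tool's axes as they then stand; what a row does not reach is not made up. A row lasts 1/10 s, in which the tool goes at most 50 mm and 8.59 degrees, less where a joint would pass 70% of its speed; a pose out of reach is approached as far as the arm can. A call is refused whole if a number of a shift passes 0.05 or a number of a turn 0.15, either way. A call with a gripper value outside its range is refused whole. OPENING is the finger opening in m, from 0 to 0.0919, set as the call begins (- or left out, the last holds). The fingers move at their own pace and stop on an object; FORCE is the grip in N (left out, the last holds). Time passes only in rows, so rows that do not move let the fingers close. It gives the time, the measured TCP pose, the force, the opening and the grip force at its end, in the units of the state.
- state(): the state, without advancing time (a new reading comes with each control period).
- vision.capture(name): name is "side" or "top"; returns a dict with "frame" (400x640x3 uint8, blue, green, red), "fx", "fy", "cx", "cy" (pixels), "extrinsics" (4x4, takes a point from camera to world coordinates). Camera axes: x right, y up, looking along -z (the intrinsics and any distortion apply to the point x, -y, -z); pixel columns grow to the right and rows downward; lengths in mm; the calibration is good to about 2 mm. A picture is of the moment at which its call begins. There is no depth.
- workorder.finish_job(): hands the job in; it is judged then, once.
The state is a dict: "t": time; "joints": joint angles; "qd": joint speeds; "joint_torque": joint torques, N m; "tool_pos": TCP position; "ee_rot": TCP orientation; "ft_force": force on the tool from outside, world axes, zero at the start; "torque": the same for the moment, N m; "gripper_width": opening from 0.0 (shut) to 1.0 (fully open); "gripper_force": force on a finger pad.
Only numpy, scipy, OpenCV 4.12 (cv2) and the standard library are available. Lean on these libraries where they do the work, as an engineer would, in place of code of your own. Each camera call takes 0.05 s, during which the arm holds its last target. There are 200 camera calls.

## Working session

There is one attempt and no reset: what is moved stays moved. The work goes in short steps, Python scripts to look and compute and a shell command to move; the robot and the scene stay as the last step left them, time stands still between calls to the robot, and variables do not carry over. Pictures are saved under pics/ and viewed, at most 10 in all, crops included, and the job is handed in when it is done.

```bash
mkdir -p pics; ls
python3 - <<'E'
from rig import state, vision, workorder, arm
import cv2,numpy as np
s=state();print({k:np.round(v,3).tolist() for k,v in s.items()},arm.tips_ahead)
for n in("top","side"):
    c=vision.capture(n);cv2.imwrite(f"pics/{n}0.png",c["frame"]);print(n,c["fx"],c["fy"],c["cx"],c["cy"],c.keys());print(np.round(c["extrinsics"],4).tolist())
E
```

```text
pics
{'t': 0.0, 'joints': [1.137, 0.354, 1.634, -0.0, 1.155, -0.002], 'qd': [-0.001, 0.001, -0.0, -0.001, 0.001, -0.001], 'joint_torque': [-0.003, -59.383, -33.421, 0.069, 0.023, -0.0], 'tool_pos': [261.355, 567.215, 238.878], 'ee_rot': [-0.0, 0.214, 0.977, -0.001], 'ft_force': [-0.217, 0.014, 0.63], 'torque': [-0.02, 0.015, -0.009], 'gripper_force': 0.0, 'gripper_width': 0.998} 25.0
top 389.4921619998417 389.4921619998417 316.2818131928568 199.117026307058 dict_keys(['frame', 'fx', 'fy', 'cx', 'cy', 'extrinsics'])
[[0.0266, 0.9956, -0.0894, 441.0539], [-0.9993, 0.029, 0.0255, 43.8014], [0.028, 0.0887, 0.9957, 953.7501], [0.0, 0.0, 0.0, 1.0]]
side 487.0876752575408 487.0876752575408 322.6509331472453 208.01856178184843 dict_keys(['frame', 'fx', 'fy', 'cx', 'cy', 'extrinsics'])
[[0.9408, 0.2137, -0.2632, 206.7725], [-0.3387, 0.6261, -0.7023, -772.5948], [0.0147, 0.7498, 0.6615, 858.2681], [0.0, 0.0, 0.0, 1.0]]
```

View pics/top0.png

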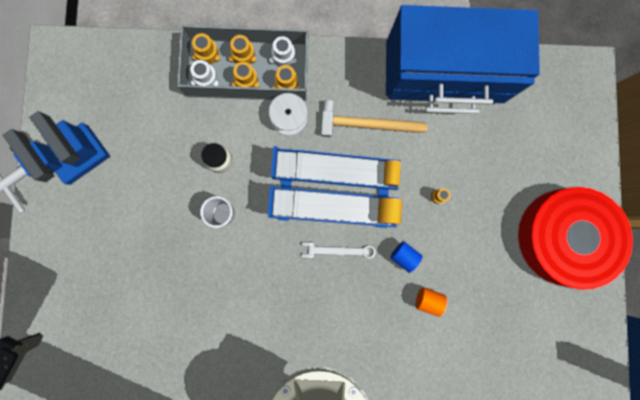

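View pics/side0.png

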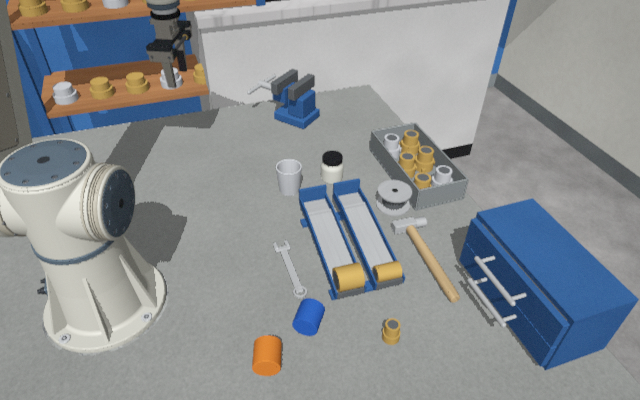

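The top view shows five candidates:
- The near-gutter brass sleeve at (390,211) is visibly fatter and is the large sleeve.
- The far-gutter brass sleeve at (392,173) is the small one.
- The blue cylinder at (406,257) and the orange one at (432,302) are excluded by colour.
- The brass adaptor at (442,196) is standing on the bench.

The rack's low end is on the right (world -y). The side view agrees: large sleeve at (348,277), small sleeve at (387,272).

```bash
cat > h.py <<'E'
import numpy as np,cv2
from rig import vision
def ray(c,px):
    E=np.array(c["extrinsics"]);d=np.array([(px[0]-c["cx"])/c["fx"],-(px[1]-c["cy"])/c["fy"],-1.])
    return E[:3,3],E[:3,:3]@d
def onz(c,px,z):
    o,d=ray(c,px);return o+d*(z-o[2])/d[2]
def blobs(c,box,kind):
    f=c["frame"];h=cv2.cvtColor(f,cv2.COLOR_BGR2HSV)
    m={"brass":cv2.inRange(h,(14,110,80),(30,255,255)),"white":cv2.inRange(h,(0,0,190),(180,45,255)),"blue":cv2.inRange(h,(100,120,30),(125,255,255))}[kind]
    k=np.zeros_like(m);x0,y0,x1,y1=box;k[y0:y1,x0:x1]=m[y0:y1,x0:x1]
    cs=[q for q in cv2.findContours(k,0,2)[0] if cv2.contourArea(q)>60]
    return sorted(cs,key=cv2.contourArea,reverse=True)
E
python3 - <<'E'
from h import *
c=vision.capture("top");s=vision.capture("side")
B=(255,135,412,235)
for k,z in(("brass",68),("blue",50),("white",50)):
    for q in blobs(c,B,k)[:3]:
        r=cv2.boxPoints(cv2.minAreaRect(q))
        w=np.array([onz(c,p,z)[:2] for p in r]);print(k,cv2.contourArea(q),np.round(r).tolist(),"W",np.round(w).tolist(),"mid",np.round(w.mean(0),1))
for q in blobs(s,(320,255,410,295),"brass")[:2]:
    print("side",np.round(cv2.minAreaRect(q),1) if 0 else cv2.minAreaRect(q))
a=cv2.resize(c["frame"][140:235,262:412],None,fx=5,fy=5,interpolation=2);cv2.imwrite("pics/crop1.png",a)
E
```

```text
brass 516.5 [[378.0, 222.0], [379.0, 197.0], [402.0, 199.0], [400.0, 224.0]] W [[472.0, -120.0], [529.0, -123.0], [527.0, -176.0], [470.0, -172.0]] mid [ 499.7 -147.8]
brass 335.5 [[384.0, 184.0], [385.0, 160.0], [401.0, 161.0], [399.0, 185.0]] W [[559.0, -133.0], [616.0, -136.0], [615.0, -172.0], [558.0, -168.0]] mid [ 587.  -152.2]
blue 1563.0 [[267.0, 218.0], [272.0, 146.0], [400.0, 156.0], [395.0, 228.0]] W [[475.0, 134.0], [645.0, 127.0], [631.0, -176.0], [460.0, -164.0]] mid [552.9 -19.7]
white 2264.5 [[276.0, 176.0], [278.0, 151.0], [381.0, 160.0], [379.0, 185.0]] W [[575.0, 116.0], [634.0, 113.0], [619.0, -130.0], [560.0, -125.0]] mid [596.6  -6.5]
white 2249.5 [[273.0, 215.0], [275.0, 189.0], [377.0, 197.0], [375.0, 223.0]] W [[483.0, 120.0], [544.0, 117.0], [532.0, -121.0], [471.0, -117.0]] mid [ 5.071e+02 -3.000e-01]
side ((349.25537109375, 276.7724914550781), (24.412803649902344, 28.026084899902344), 76.60750579833984)
side ((388.0000305175781, 271.00006103515625), (16.492422103881836, 26.19384765625), 75.96376037597656)
```

View pics/crop1.png

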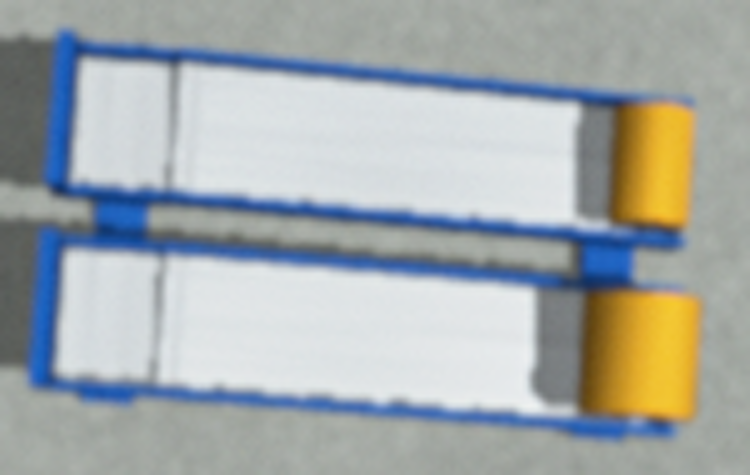

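The crop confirms it: the near (lower) gutter holds the fat sleeve at full-image pixel about (390,211), 53 x 57 mm. The far one is 36 mm across. The ridge lines are at about (293.6,203.4) near and (296.6,164.8) far.

Run:
```python
from h import *
c=vision.capture("top");s=vision.capture("side")
R1=onz(c,(293.6,203.4),59.5);R2=onz(c,(296.6,164.8),59.5)
print("ridges",R1,R2,np.linalg.norm(R1-R2))
L=onz(c,cv2.minAreaRect(blobs(c,(255,135,412,235),"brass")[0])[0],66)
print("sleeve",L,"dist to ridge (222)",np.linalg.norm((R1-L)[:2]))
d=(R1-L)[:2];print("uphill deg",np.degrees(np.arctan2(d[1],d[0])),"across deg",np.degrees(np.arctan2(*(R1-R2)[1::-1])))
# two-view check of sleeve
o1,d1=ray(c,cv2.minAreaRect(blobs(c,(255,135,412,235),"brass")[0])[0]);o2,d2=ray(s,cv2.minAreaRect(blobs(s,(320,255,410,295),"brass")[0])[0])
t=np.linalg.lstsq(np.c_[d1,-d2],o2-o1,rcond=None)[0];print(o1+d1*t[0],o2+d2*t[1])
u=d/np.linalg.norm(d);st=L[:2]-u*70;print("u",u,"standoff70",st)
```

```text
ridges [509.94174871  72.82713236  59.5       ] [599.94778702  68.73481836  59.5       ] 90.09902311304572
sleeve [ 499.72943238 -148.21338478   66.        ] dist to ridge (222) 221.27630153693525
uphill deg 87.35475268731261 across deg 177.3967196715321
[ 500.27936124 -150.01301843   57.67967641] [ 503.62533979 -151.04031361   58.12302517]
u [0.04615188 0.99893443] standoff70 [ 496.49880109 -218.13879519]
```

```bash
python3 -m pendant '[{"spin":0.132},{"spin":0.132},{"spin":0.132},{"spin":0.132},{"spin":0.132},{"spin":0.132},{"spin":0.132},{"spin":0.132},{"spin":0.13},{}]' 0.010 20
python3 -m pendant '[{"dx":-0.0387,"dy":0.01355},{"dx":-0.0387,"dy":0.01355},{"dx":-0.0387,"dy":0.01355},{"dx":-0.0387,"dy":0.01355},{"dx":-0.0387,"dy":0.01355},{"dx":-0.0387,"dy":0.01355},{"dx":-0.0387,"dy":0.01355},{"dx":-0.0387,"dy":0.01355},{"dx":-0.0387,"dy":0.01355},{"dx":-0.0387,"dy":0.01355},{"dx":-0.0387,"dy":0.01355},{"dx":-0.0387,"dy":0.01355},{"dx":-0.0387,"dy":0.01355},{"dx":-0.0387,"dy":0.01355},{"dx":-0.0387,"dy":0.01355},{"dx":-0.0387,"dy":0.01355},{"dx":-0.0387,"dy":0.01355},{"dx":-0.0387,"dy":0.01355},{"dx":-0.0387,"dy":0.01355},{}]'
python3 - <<'E'
from h import *
from rig import state
from scipy.spatial.transform import Rotation as R
s=state();q=s["ee_rot"];M=R.from_quat([q[1],q[2],q[3],q[0]]).as_matrix();print(np.round(M,3).tolist(),s["gripper_width"],s["t"])
p=np.array(s["tool_pos"]);g=np.array([496.5,-218,70+0])-p;print(p,"to go tool",M.T@g)
c=vision.capture("top")
for q in blobs(c,(425,180,460,210),"brass"): print("adaptor",onz(c,cv2.minAreaRect(q)[0],30))
E
```

```text
[[-0.908, 0.418, -0.0], [0.418, 0.908, -0.0], [0.0, -0.0, -1.0]] 1.002177856931445 0.3
[261.50870245 567.51282311 239.33810137] to go tool [-542.15451413 -615.00360449  169.60467872]
adaptor [ 540.19817617 -277.17991283   30.        ]invalid input at $[0]: expected keys dx, dy, dz, spin
invalid input at $[0]: expected keys dx, dy, dz, spin
```

```bash
python3 -m pendant '[{"dx":0,"dy":0,"dz":0,"spin":0.132},{"dx":0,"dy":0,"dz":0,"spin":0.132},{"dx":0,"dy":0,"dz":0,"spin":0.132},{"dx":0,"dy":0,"dz":0,"spin":0.132},{"dx":0,"dy":0,"dz":0,"spin":0.132},{"dx":0,"dy":0,"dz":0,"spin":0.132},{"dx":0,"dy":0,"dz":0,"spin":0.132},{"dx":0,"dy":0,"dz":0,"spin":0.132},{"dx":0,"dy":0,"dz":0,"spin":0.13},{"dx":0,"dy":0,"dz":0,"spin":0}]' 0.010 20 && python3 -m pendant '[{"dx":-0.0387,"dy":0.0135,"dz":0,"spin":0},{"dx":-0.0387,"dy":0.0135,"dz":0,"spin":0},{"dx":-0.0387,"dy":0.0135,"dz":0,"spin":0},{"dx":-0.0387,"dy":0.0135,"dz":0,"spin":0},{"dx":-0.0387,"dy":0.0135,"dz":0,"spin":0},{"dx":-0.0387,"dy":0.0135,"dz":0,"spin":0},{"dx":-0.0387,"dy":0.0135,"dz":0,"spin":0},{"dx":-0.0387,"dy":0.0135,"dz":0,"spin":0},{"dx":-0.0387,"dy":0.0135,"dz":0,"spin":0},{"dx":-0.0387,"dy":0.0135,"dz":0,"spin":0},{"dx":-0.0387,"dy":0.0135,"dz":0,"spin":0},{"dx":-0.0387,"dy":0.0135,"dz":0,"spin":0},{"dx":-0.0387,"dy":0.0135,"dz":0,"spin":0},{"dx":-0.0387,"dy":0.0135,"dz":0,"spin":0},{"dx":-0.0387,"dy":0.0135,"dz":0,"spin":0},{"dx":-0.0387,"dy":0.0135,"dz":0,"spin":0},{"dx":-0.0387,"dy":0.0135,"dz":0,"spin":0},{"dx":-0.0387,"dy":0.0135,"dz":0,"spin":0},{"dx":-0.0387,"dy":0.0135,"dz":0,"spin":0},{"dx":0,"dy":0,"dz":0,"spin":0}]'
cat > go.py <<'E'
import sys
from h import *
from rig import state
from scipy.spatial.transform import Rotation as R
s=state();q=s["ee_rot"];M=R.from_quat([q[1],q[2],q[3],q[0]]).as_matrix()
p=np.array(s["tool_pos"]);g=np.array([float(v) for v in sys.argv[1:4]])-p
print("toolx",M[:,0].round(3),"w",round(s["gripper_width"],3),"t",s["t"],"p",p.round(1),"to go",(M.T@g).round(1),"F",np.round(s["ft_force"],1))
E
python3 go.py 496.5 -218 70
```

```text
t: 1.35
tool_pos: [261.6, 567.6, 239.6]
ee_rot: [0.0, 0.724, 0.69, -0.0]
ft_force: [-0.4, 0.5, -0.2]
gripper_width: 0.153
gripper_force: 0.0
t: 3.35
tool_pos: [484.6, -182.9, 239.8]
ee_rot: [0.001, 0.723, 0.691, -0.0]
ft_force: [-0.3, 0.0, -0.4]
gripper_width: 0.11
gripper_force: 0.0
toolx [ 0.046  0.999 -0.002] w 0.11 t 3.35 p [ 484.6 -182.9  239.8] to go [-34.2  13.2 169.9] F [-0.3  0.  -0.4]
```

```bash
python3 -m pendant '[{"dx":-0.017,"dy":0.0066,"dz":0,"spin":0},{"dx":-0.017,"dy":0.0066,"dz":0,"spin":0},{"dx":0,"dy":0,"dz":0.034,"spin":0},{"dx":0,"dy":0,"dz":0.034,"spin":0},{"dx":0,"dy":0,"dz":0.034,"spin":0},{"dx":0,"dy":0,"dz":0.034,"spin":0},{"dx":0,"dy":0,"dz":0.034,"spin":0},{"dx":0,"dy":0,"dz":0,"spin":0}]'
python3 go.py 497.9 -188 71
python3 - <<'E'
from h import *
a=vision.capture("side")["frame"][180:360,270:450];b=vision.capture("top")["frame"][140:260,340:460]
cv2.imwrite("pics/chk.png",np.hstack([cv2.resize(a,(400,400)),cv2.resize(b,(400,400))]))
E
```

```text
t: 4.15
tool_pos: [492.5, -212.4, 66.0]
ee_rot: [-0.003, 0.723, 0.691, -0.001]
ft_force: [-0.7, -0.1, -0.4]
gripper_width: 0.113
gripper_force: 0.0
toolx [0.045 0.999 0.002] w 0.113 t 4.15 p [ 492.5 -212.4   66. ] to go [24.6  4.3 -5. ] F [-0.7 -0.1 -0.4]
```

View pics/chk.png

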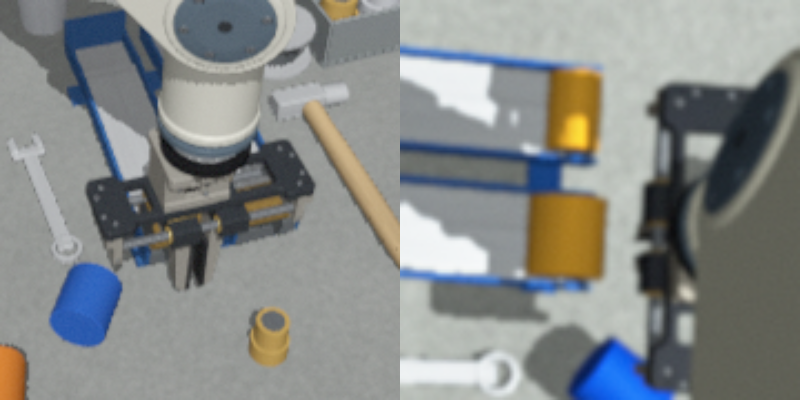

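The gripper stands behind the large sleeve, which is at about (567,235) in the composite. The tips are off the low end and the adaptor at (270,335) is clear. Now I'll correct height and sideways position, then start the contact.

```bash
python3 -m pendant '[{"dx":0,"dy":0.0043,"dz":-0.006,"spin":0},{"dx":0,"dy":0,"dz":0,"spin":0},{"dx":0.008,"dy":0,"dz":-0.001,"spin":0},{"dx":0.008,"dy":0,"dz":-0.001,"spin":0},{"dx":0.008,"dy":0,"dz":-0.001,"spin":0},{"dx":0.008,"dy":0,"dz":-0.001,"spin":0},{"dx":0.008,"dy":0,"dz":-0.001,"spin":0},{"dx":0.008,"dy":0,"dz":-0.001,"spin":0},{"dx":0,"dy":0,"dz":0,"spin":0}]'
python3 go.py 501.5 -112.4 81
```

```text
t: 5.15
tool_pos: [501.3, -164.6, 81.6]
ee_rot: [-0.0, 0.723, 0.691, 0.0]
ft_force: [-0.1, 0.1, 0.1]
gripper_width: 0.107
gripper_force: 0.0
toolx [0.046 0.999 0.   ] w 0.107 t 5.15 p [ 501.3 -164.6   81.6] to go [52.1 -2.2  0.6] F [-0.1  0.1  0.1]
```

```bash
cat > loc.py <<'E'
from h import *
c=vision.capture("top")
q=blobs(c,(255,135,412,235),"brass")
for b in q[:2]:
    r=cv2.minAreaRect(b);w=onz(c,r[0],70);print("brass",cv2.contourArea(b),np.round(r[0]),w.round(1))
cv2.imwrite("pics/now.png",np.hstack([cv2.resize(c["frame"][140:240,255:415],None,fx=2.5,fy=2.5),cv2.resize(vision.capture("side")["frame"][165:305,280:440],(400,250))]))
E
python3 -m pendant '[{"dx":0.002,"dy":-0.0022,"dz":0.006,"spin":0},{"dx":0,"dy":0,"dz":0,"spin":0}]'; python3 go.py 501.5 -112.4 81; python3 loc.py
```

```text
t: 5.35
tool_pos: [498.5, -163.3, 74.7]
ee_rot: [-0.001, 0.723, 0.69, -0.0]
ft_force: [-0.1, 0.3, -0.7]
gripper_width: 0.108
gripper_force: 0.1
toolx [0.047 0.999 0.   ] w 0.108 t 5.35 p [ 498.5 -163.3   74.7] to go [51.   0.6 -6.3] F [-0.1  0.3 -0.7]
brass 475.0 [380. 210.] [ 500.2 -124.5   70. ]
brass 210.0 [390. 172.] [ 587.2 -146.6   70. ]
```

View pics/now.png

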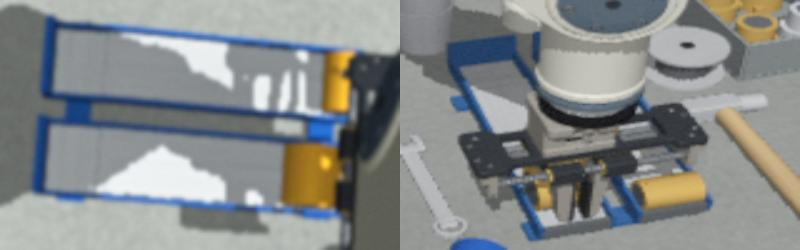

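The large sleeve (310,178) has left the lip with the fingers right behind it. The small one (335,82; side 670,190) is unmoved. I'll continue up the slope.

```bash
python3 -m pendant '[{"dx":0.008,"dy":0,"dz":-0.001,"spin":0},{"dx":0.008,"dy":0,"dz":-0.001,"spin":0},{"dx":0.008,"dy":0,"dz":-0.001,"spin":0},{"dx":0.008,"dy":0,"dz":-0.001,"spin":0},{"dx":0.008,"dy":0,"dz":-0.001,"spin":0},{"dx":0.008,"dy":0,"dz":-0.001,"spin":0},{"dx":0.008,"dy":0,"dz":-0.001,"spin":0},{"dx":0.008,"dy":0,"dz":-0.001,"spin":0},{"dx":0.008,"dy":0,"dz":-0.001,"spin":0},{"dx":0.008,"dy":0,"dz":-0.001,"spin":0},{"dx":0.008,"dy":0,"dz":-0.001,"spin":0},{"dx":0.008,"dy":0,"dz":-0.001,"spin":0},{"dx":0.008,"dy":0,"dz":-0.001,"spin":0},{"dx":0.008,"dy":0,"dz":-0.001,"spin":0},{"dx":0.008,"dy":0,"dz":-0.001,"spin":0},{"dx":0.008,"dy":0,"dz":-0.001,"spin":0},{"dx":0.008,"dy":0,"dz":-0.001,"spin":0},{"dx":0,"dy":0,"dz":0,"spin":0}]'; python3 go.py 508.2 35.9 98; python3 loc.py
```

```text
t: 7.25
tool_pos: [505.7, -26.8, 92.7]
ee_rot: [-0.0, 0.723, 0.691, 0.0]
ft_force: [1.2, 0.2, 0.4]
gripper_width: 0.112
gripper_force: 0.0
toolx [0.046 0.999 0.   ] w 0.112 t 7.25 p [505.7 -26.8  92.7] to go [62.7 -0.4 -5.3] F [1.2 0.2 0.4]
```

View pics/now.png

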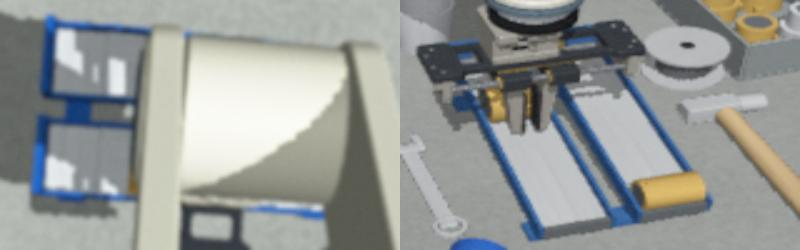

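The sleeve (side 495,103) is still ahead of the fingers and in the gutter. I'll take it over the ridge, slowing at the end.

```bash
python3 -m pendant '[{"dx":0.007,"dy":0,"dz":-0.0007,"spin":0},{"dx":0.007,"dy":0,"dz":-0.0007,"spin":0},{"dx":0.007,"dy":0,"dz":-0.0007,"spin":0},{"dx":0.007,"dy":0,"dz":-0.0007,"spin":0},{"dx":0.007,"dy":0,"dz":-0.0007,"spin":0},{"dx":0.007,"dy":0,"dz":-0.0007,"spin":0},{"dx":0.004,"dy":0,"dz":-0.0004,"spin":0},{"dx":0.004,"dy":0,"dz":-0.0004,"spin":0},{"dx":0.004,"dy":0,"dz":-0.0004,"spin":0},{"dx":0.004,"dy":0,"dz":-0.0004,"spin":0},{"dx":0.004,"dy":0,"dz":-0.0004,"spin":0},{"dx":0.004,"dy":0,"dz":0,"spin":0},{"dx":0.004,"dy":0,"dz":0,"spin":0},{"dx":0.003,"dy":0,"dz":0,"spin":0},{"dx":0,"dy":0,"dz":0,"spin":0},{"dx":0,"dy":0,"dz":0,"spin":0}]'; python3 go.py 508.2 35.9 98; python3 loc.py
```

```text
t: 8.95
tool_pos: [509.1, 45.2, 98.7]
ee_rot: [-0.0, 0.723, 0.69, -0.0]
ft_force: [0.2, -0.4, -0.0]
gripper_width: 0.11
gripper_force: 0.0
toolx [ 0.047  0.999 -0.   ] w 0.11 t 8.95 p [509.1  45.2  98.7] to go [-9.3 -0.4  0.7] F [ 0.2 -0.4 -0. ]
brass 333.5 [392. 173.] [ 586.5 -151.7   70. ]
```

View pics/now.png

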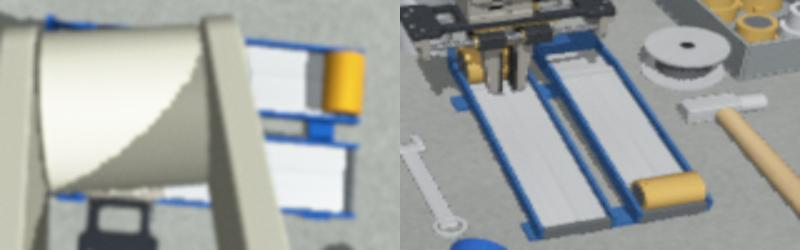

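The sleeve is past the ridge, with the fingers at its back (side 470,65). One small nudge more, then back off downhill and rise.

```bash
python3 -m pendant '[{"dx":0.003,"dy":0,"dz":0,"spin":0},{"dx":0.002,"dy":0,"dz":0,"spin":0},{"dx":0,"dy":0,"dz":0,"spin":0},{"dx":-0.01,"dy":0,"dz":0,"spin":0},{"dx":-0.015,"dy":0,"dz":0,"spin":0},{"dx":-0.02,"dy":0,"dz":0,"spin":0},{"dx":-0.02,"dy":0,"dz":-0.01,"spin":0},{"dx":-0.02,"dy":0,"dz":-0.03,"spin":0},{"dx":0,"dy":0,"dz":-0.04,"spin":0},{"dx":0,"dy":0,"dz":-0.04,"spin":0},{"dx":0,"dy":0,"dz":-0.04,"spin":0},{"dx":0,"dy":-0.04,"dz":0,"spin":0},{"dx":0,"dy":-0.04,"dz":0,"spin":0},{"dx":0,"dy":-0.04,"dz":0,"spin":0},{"dx":0,"dy":-0.03,"dz":0,"spin":0},{"dx":0,"dy":0,"dz":0,"spin":0},{"dx":0,"dy":0,"dz":0,"spin":0}]'; python3 go.py 508.2 35.9 98; python3 loc.py
```

```text
t: 10.75
tool_pos: [355.7, -28.4, 259.2]
ee_rot: [0.001, 0.724, 0.69, 0.001]
ft_force: [0.6, -0.3, -0.1]
gripper_width: 0.103
gripper_force: 0.0
toolx [ 0.048  0.999 -0.   ] w 0.103 t 10.75 p [355.7 -28.4 259.2] to go [ 71.6 149.  161.4] F [ 0.6 -0.3 -0.1]
brass 531.0 [284. 202.] [511.4  93.4  70. ]
brass 333.5 [392. 173.] [ 586.5 -151.8   70. ]
```

View pics/now.png

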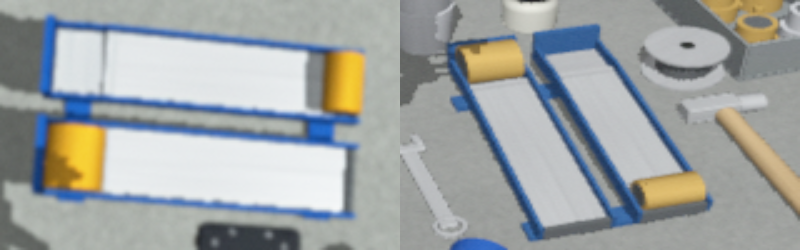

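The large sleeve is in the hollow against the stop (75,157). Its centre is at rack x of about 104, in the home range. The small sleeve hasn't moved and the arm is clear.

```bash
python3 -c "
from rig import workorder
print(workorder.finish_job())"
```

```text
the job is handed in; nothing more can be done
None
```

The large sleeve is over the ridge and resting in the hollow against the end stop; the small sleeve has not moved, the arm is clear, and the job was handed in at about 11 s.

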